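# Unstack the wire-shelf fittings and close the spares tub

## Robot

A 6-joint arm with a two-finger parallel gripper is mounted at the origin on the work surface. World frame = base frame: x ahead of the robot, y to its left, z up, the work surface at z = 0. Lengths are in m, angles in rad, forces in N, time in s.
With the tool pointing down it reaches from about 0.3 to 1 m from the base axis. Payload 5.1 kg.
Tool frame: the origin (TCP) lies at the very end of the fingers, on their centre line; the grasp point (between the pads) lies 19 mm behind it; z points along the fingers, y is the line along which they close (so a half turn about z gives the same grasp; the last joint's range is limited). The gripper opens to 95 mm and grips with 3 to 60 N. Pads are 20 mm wide; open, the fingers measure 119 mm over their backs; the gripper's body (75 mm by 180 mm) begins 59 mm behind the grasp point.
Start: joints at [-1.281, 0.124, 1.65, -0, 1.367, -0.083], TCP at [0.237, -0.605, 0.215] pointing down, gripper open.
Joint ranges: [-2.61, 2.61], [-1.02, 2.33], [0.03, 2.71], [-1.35, 4.49], [0.32, 2.68], [-2.91, 2.91]. Speed limits (rad/s): [2.57, 2.57, 3.14, 3.14, 3.14, 3.14].

## Interface

Orientations are given as [roll, pitch, yaw] about the fixed x, y, z axes, in that order (R = Rz(yaw) Ry(pitch) Rx(roll)).
In Python, from bench import robot, eyes gives the robot as it stands. The module is installed in compiled form; this text tells all that it offers.
- The arm moves only by the shell command python3 -m inch 'ROWS'. ROWS is text: rows parted by semicolons, each of 7 numbers parted by spaces: the shift along the tool's x, y, z in units of 40 mm (1.0 is 40 mm), then the turn, a rotation vector about the tool's x, y, z in units of 5 degrees (1.0 is 5 degrees), then the closure, from 0 (fully open) to 1 (shut). A call has exactly 8 rows; each row shifts and turns the commanded pose from where the row before left it, along the tool's axes as they then stand; what a row does not reach is not made up. A row lasts 1/12 s, in which the tool goes at most 41.7 mm and 7.16 degrees, less where a joint would pass 70% of its speed; a pose out of reach is approached as far as the arm can. A call is refused whole if a number of a shift passes 1 or a number of a turn 1, either way. A call with a gripper value outside its range is refused whole. The fingers move at their own pace and stop on an object; the grip force is fixed at half the most. Time passes only in rows, so rows that do not move let the fingers close, or fill a call up. It gives the time, the measured TCP pose, the force, the opening and the grip force at its end, in the units of the state.
- robot.observe(): the state, without advancing time (a new reading comes with each control period).
- eyes.snapshot(name): name is "scene" or "top"; returns a dict with "image" (384x512x3 uint8, blue, green, red), "fx", "fy", "cx", "cy" (pixels), "dist_coeffs" ([k1, k2, p1, p2, k3] as OpenCV has them; the pictures are not rectified), "rvec" (rotation vector, rad) and "tvec" (3), from world to camera coordinates, as OpenCV has them. Camera axes: x right, y down, z forward; pixel columns grow to the right and rows downward; lengths in m; the calibration is good to about 2 mm. A picture is of the moment at which its call begins. There is no depth.
- robot.close_job(): hands the job in; it is judged then, once.
The state is a dict: "time_s": time; "qpos": joint angles; "dq": joint speeds; "tau": joint torques, N m; "tool_pos": TCP position; "eef_rot": TCP orientation; "contact_force": force on the tool from outside, world axes, zero at the start; "moment": the same for the moment, N m; "grip_width": finger opening in m; "finger_force": force on a finger pad.
Only numpy, scipy, OpenCV 4.12 (cv2) and the standard library are available. Lean on these libraries where they do the work, as an engineer would, in place of code of your own. Each camera call takes 0.05 s, during which the arm holds its last target. There are 200 camera calls.

## Task

The fittings for the wire shelf came in two small stacks: take them apart and stand the steel foot in the middle of the blue tray, the orange cap in the middle of the yellow tray and the cardboard carton in the middle of the green tray, all upright. Stand the black collar upright in the white tub, then put the red lid on the tub and press it down until it snaps fully home under the tub's two clips.

Things in the scene. Friction and masses are not known exactly. Their poses are not given: they have to be found in the camera images.
- lid: Red round lid, 90 g, 51 mm high; origin at the centre of its underside, z up. Plug 0 to 18 mm up (88 mm diameter, tapering to 76 over the lowest 9 mm), flange 18 to 23 mm up (106 mm diameter), solid round grip 23 to 51 mm up (44 mm diameter), pinched from above. Starts right way up on the table under the collar or foot.
- carton: Small closed cardboard carton with a white band of tape, 60 x 60 x 51 mm (z up), about 250 g; origin at the centre of its underside, x and y axes along its sides. At the start it stands on the table at the bottom of the other stack, with the collar or the foot on it.
- collar: Black plastic collar (a ring): outside diameter 44 mm, hole 25 mm, 30 mm high, about 40 g; origin at the centre of its underside, z up. At the start it stands on the lid's grip or on the carton, and the orange cap stands on it.
- foot: Steel levelling foot, about 120 g, 38 mm high: a disc of 44 mm diameter and 10 mm thickness, with a round stem of 24 mm diameter rising from its middle (10 to 38 mm up), to be pinched from above. Origin at the centre of the disc's underside, z up. At the start it stands on the carton or on the lid's grip (wherever the collar is not).
- cap: Orange plastic post cap, 30 mm diameter, 26 mm high (straight side up to 21 mm, top narrowing above), about 20 g; origin at the centre of its underside, z up. At the start it stands on top of the collar.
- tub: White round tub, fixed: outside diameter 100 mm, inside 92, rim 58 mm up, floor 4 mm thick; origin at the centre of its underside. On its +x and -x sides sprung red clips (outer reach 67 mm) stand 16 mm above the rim and overlap the lid flange by 1.5 mm; they yield outwards. The lid rests on them until pressed (about 5 to 10 N). Home, its flange lies on the rim: lid origin 40 mm above the tub's.
- tray_blue: Blue shallow square tray, fixed, 100 x 100 mm, walls 4 mm thick and 12 mm high, floor 4 mm thick; origin at the centre of its underside.
- tray_yellow: Yellow shallow square tray, the same shape as the blue one, fixed; origin at the centre of its underside.
- tray_green: Green shallow square tray, the same shape as the blue one, fixed; origin at the centre of its underside.
Not all that is in view belongs to the job. Several things have the shape of the tray_yellow; the one meant has the colours described above. What is shaped like the carton but purple is not meant.

How it is judged:
On the way, in this order (a step that is already met when the one before it is completed fails the run):
1. the collar stands upright in the tub (horizontal distance between collar and tub below 0.028 m and z of collar in the frame of tub between 0 and 0.009 m and angle between collar's own z axis and vertical below 0.15 rad), for 0.2 s.
2. the lid is snapped home on the tub (horizontal distance between lid and tub below 0.005 m and z of lid in the frame of tub between 0.036 and 0.043 m and angle between lid's own z axis and vertical below 0.05 rad), for 0.2 s.
At the end, for the whole second after the job is handed in: Foot, cap and carton stand upright (0.1 rad) in the blue, yellow and green tray, within 15 mm of its centre; the collar stands upright (0.15 rad) on the tub floor; the lid is level (0.05 rad), centred within 5 mm and within 3 mm of fully home; all at rest (all of step 1 and all of step 2 and horizontal distance between foot and tray_blue below 0.015 m and z of foot in the frame of tray_blue between 0.001 and 0.008 m and angle between each of foot, cap, carton's own z axis and vertical below 0.1 rad and linear speed of each of foot, cap, carton, collar, lid below 0.02 m/s and angular speed of each of foot, cap, carton, collar, lid below 0.3 rad/s and horizontal distance between cap and tray_yellow below 0.015 m and z of cap in the frame of tray_yellow between 0.001 and 0.008 m and horizontal distance between carton and tray_green below 0.015 m and z of carton in the frame of tray_green between 0.001 and 0.008 m); the robot touches nothing.
It also fails if it takes over 138 s, if anything falls off the work surface, if the arm or the gripper's body presses on something with over 40 N, if the wrist force passes 120 N, or if a joint passes its speed limit or range.

## Working session

There is one attempt and no reset: what is moved stays moved. The work goes in short steps, Python scripts to look and compute and a shell command to move; the robot and the scene stay as the last step left them, time stands still between calls to the robot, and variables do not carry over. Pictures are saved under pics/ and viewed, at most 14 in all, crops included, and the job is handed in when it is done.

```bash
mkdir -p pics; python3 - <<'E'
from bench import robot, eyes
import cv2
for n in("scene","top"):
    s=eyes.snapshot(n); cv2.imwrite(f"pics/{n}0.png",s["image"]); print(n,{k:s[k] for k in s if k!="image"})
print(robot.observe())
E
```

```text
scene {'fx': 420.2984052840989, 'fy': 420.2984052840989, 'cx': 259.9244707132649, 'cy': 191.28046628434356, 'dist_coeffs': array([-0.01394164,  0.        ,  0.        ,  0.        ,  0.        ]), 'rvec': array([ 1.04577804,  2.6227861 , -0.76189247]), 'tvec': array([ 0.36539885, -0.18729293,  1.21370087])}
top {'fx': 401.22280501713624, 'fy': 401.22280501713624, 'cx': 256.66268629412946, 'cy': 191.6461344312067, 'dist_coeffs': array([-0.0302107,  0.       ,  0.       ,  0.       ,  0.       ]), 'rvec': array([ 2.11831416, -2.1835551 ,  0.11318707]), 'tvec': array([-0.00510177,  0.47097907,  1.07037122])}
{'time_s': 0.1, 'qpos': array([-1.28060742e+00,  1.24445878e-01,  1.65151535e+00, -1.86452694e-05,
        1.36748699e+00, -8.26195602e-02]), 'dq': array([ 0.00055427, -0.00221586, -0.00320126,  0.00134181,  0.000345  ,
       -0.00051075]), 'tau': array([ 4.00192739e-04, -4.18882298e+01, -3.61095893e+01,  7.76238134e-02,
        4.61207377e-02, -7.46996466e-05]), 'tool_pos': array([ 0.23654376, -0.60482018,  0.21351914]), 'eef_rot': array([-3.13974191e+00, -1.34939652e-04,  3.72812128e-01]), 'contact_force': array([ 0.47021596, -0.35265797, -0.39847254]), 'moment': array([0.02650565, 0.0416783 , 0.00996295]), 'finger_force': 0.0, 'grip_width': 0.09519353291796244}
```

View pics/scene0.png

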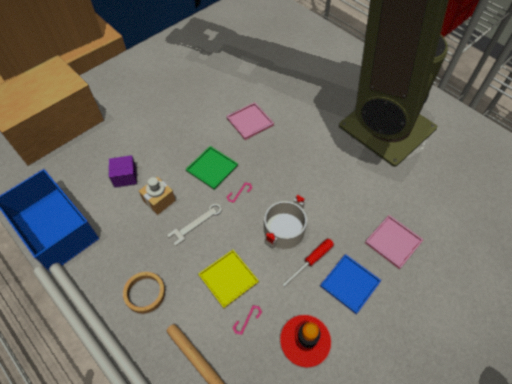

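View pics/top0.png

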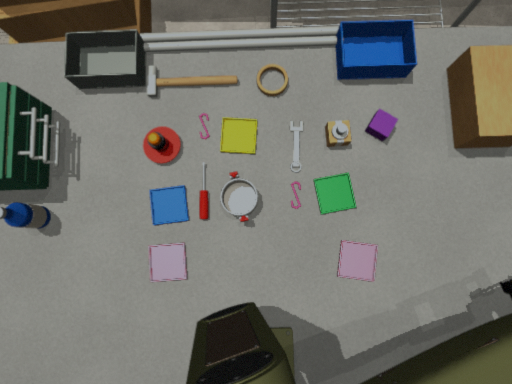

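Candidates, top view. Blue: tray (169,205) or bin (375,48). Yellow: tray (239,136), with same-shape pink decoys at (168,262) and (357,260). Green: tray (335,193) or toolbox (20,135). Carton: tan (339,132) or purple box (381,124). Lid: red disc (161,145) or screwdriver handle (204,205). I choose the first of each. The collar and cap are on the lid, and the foot is on the carton.

```bash
cat > h.py <<'E'
import cv2, numpy as np
from bench import robot, eyes
def ray(s,px):
    K=np.array([[s["fx"],0,s["cx"]],[0,s["fy"],s["cy"]],[0,0,1]])
    p=cv2.undistortPoints(np.array(px,float).reshape(-1,1,2),K,s["dist_coeffs"]).reshape(-1,2)
    R=cv2.Rodrigues(s["rvec"])[0]; o=-R.T@s["tvec"]
    return o,np.c_[p,np.ones(len(p))]@R
def onz(s,px,z):
    o,d=ray(s,px); return (o+d*((z-o[2])/d[:,2])[:,None])[:,:2]
def mask(s,lo,hi,box=None):
    m=cv2.inRange(cv2.cvtColor(s["image"],cv2.COLOR_BGR2HSV),np.array(lo),np.array(hi))
    if box: 
        b=np.zeros_like(m); x0,y0,x1,y1=box; b[y0:y1,x0:x1]=255; m&=b
    return m
def big(m):
    c=max(cv2.findContours(m,cv2.RETR_EXTERNAL,cv2.CHAIN_APPROX_NONE)[0],key=cv2.contourArea)
    return cv2.convexHull(c).reshape(-1,2)
def rect(s,m,z):
    P=onz(s,big(m),z); (c,w,a)=cv2.minAreaRect((P*1000).astype(np.float32)); return np.round([*c,*w,a],1)
def circ(s,m,z):
    P=onz(s,big(m),z); (c,w,a)=cv2.fitEllipse((P*1000).astype(np.float32)); return np.round([*c,*w],1)
def to(x,y,z):
    "shift in row units from the measured TCP to the world point"
    o=robot.observe(); R=cv2.Rodrigues(np.zeros(3))[0]
    from scipy.spatial.transform import Rotation as Ro
    return np.round(Ro.from_euler("xyz",o["eef_rot"]).inv().apply(np.array([x,y,z])-o["tool_pos"])/.04,2)
E
python3 - <<'E'
from h import *
S={"top":eyes.snapshot("top"),"scene":eyes.snapshot("scene")}
B={"blue":((100,120,80),(125,255,255),(140,180,200,230),(310,245,390,320),.012,rect),
"yellow":((24,120,80),(34,255,255),(210,110,270,160),(190,240,270,315),.012,rect),
"green":((45,120,50),(80,255,255),(300,165,370,225),(180,140,245,195),.012,rect),
"lid":((0,150,80),(7,255,255),(135,120,190,170),(270,305,340,375),.023,circ),
"cap":((8,150,60),(20,255,255),(135,120,190,170),(290,310,330,345),.1,circ),
"purple":((130,100,40),(160,255,255),(360,100,400,145),(100,150,140,190),.05,rect),
"carton":((8,60,60),(24,255,255),(320,110,357,150),(130,170,180,220),.051,rect)}
for k,(lo,hi,b1,b2,z,f) in B.items():
    for n,b in(("top",b1),("scene",b2)):
        try: print(k,n,f(S[n],mask(S[n],lo,hi,b),z))
        except Exception as e: print(k,n,e)
t=S["top"]["image"]; s=S["scene"]["image"]
r=lambda i,x,y,n=32:cv2.resize(i[y-n:y+n,x-n:x+n],(390,290*390//390+100-0),interpolation=cv2.INTER_CUBIC)
cv2.imwrite("pics/crop0.png",cv2.resize(np.vstack([np.hstack([r(t,160,145),r(t,240,197)]),np.hstack([r(t,339,132),r(s,157,195)])]),(780,600)))
E
```

```text
blue top [443.7 226.8  99.2 100.    5.6]
blue scene [444.8 232.1 101.1  98.9   5.8]
yellow top [635.1  27.8  98.9 100.2  84.7]
yellow scene [636.5  33.5 101.2 100.1  84.7]
green top [ 462.2 -234.8   98.5   98.7    9.2]
green scene [ 464.1 -228.6  100.    99.7    8.9]
lid top [613.2 244.4 101.5 103.5]
lid scene [613.1 248.8 103.9 104.3]
cap top [611.7 246.   31.6  35. ]
cap scene [613.1 250.7  33.2  36.8]
purple top [ 641.8 -366.2   61.8   73.9   60.3]
purple scene [ 652.7 -351.3   90.6   63.8   57.5]
carton top [ 621.1 -225.3   70.3   27.4    2.6]
carton scene [ 629.9 -210.8   68.1   49.2    1.7]
```

View pics/crop0.png

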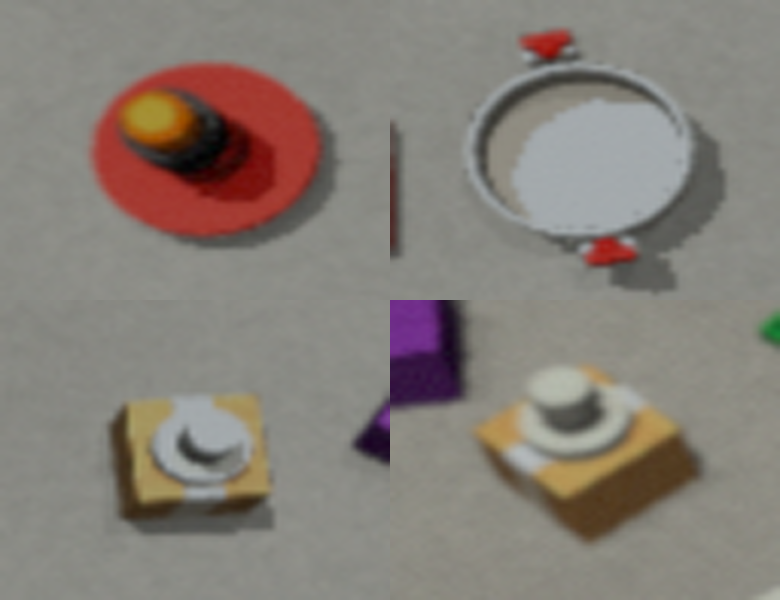

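The crop confirms the choices: cap on collar on red lid (centre top px 161,145); tub with clips at about (234,175) and (244,218); steel foot on the taped tan carton (339,132). The two views differ by a steady 5 mm in y, so I'll average them and calibrate with the held cap.

```bash
python3 - <<'E'
from h import *
t=eyes.snapshot("top"); s=eyes.snapshot("scene")
hs=lambda S:cv2.cvtColor(S["image"],cv2.COLOR_BGR2HSV)
print(hs(t)[132,322:358].tolist()); 
for S,b in((t,(320,110,357,150)),(s,(130,170,180,220))):
    for v in(130,150): 
        try: print("carton",v,rect(S,mask(S,(8,60,v),(26,255,255),b),.051))
        except Exception as e: print(e)
for S,bs in((t,((222,165,246,182),(236,210,256,226))),(s,((290,190,310,208),(260,230,280,247)))):
    c=[]
    for b in bs:
        p=big(mask(S,(0,130,60),(8,255,255),b)); c.append(np.mean(onz(S,p,.068),0))
    c=np.array(c)*1000; d=c[0]-c[1]; print("clips",c.round(1).tolist(),c.mean(0).round(1),np.linalg.norm(d).round(1),np.degrees(np.arctan2(d[1],d[0])).round(1))
for S,b in((t,(215,170,265,225)),(s,(255,195,315,255))):
    for v in (160,175):
        m=mask(S,(0,0,v),(180,40,255),b); 
        try: print("tub",v,circ(S,m,.058),big(m).min(0),big(m).max(0))
        except Exception as e: print(e)
E
```

```text
[[35, 11, 139], [30, 11, 134], [30, 12, 128], [19, 44, 99], [14, 113, 70], [15, 140, 71], [18, 127, 104], [24, 109, 157], [23, 108, 161], [22, 88, 125], [80, 6, 131], [100, 14, 167], [98, 12, 171], [75, 9, 165], [75, 9, 118], [60, 8, 65], [30, 14, 55], [105, 7, 74], [98, 10, 99], [96, 11, 115], [99, 14, 124], [102, 11, 117], [30, 2, 105], [40, 13, 119], [60, 6, 130], [98, 6, 161], [19, 59, 147], [21, 109, 159], [20, 83, 144], [26, 15, 137], [30, 11, 140], [35, 11, 142], [38, 15, 140], [34, 13, 142], [25, 11, 142], [30, 11, 140]]
carton 130 [ 627.  -229.1   58.8   19.     3. ]
carton 150 [ 627.8 -229.2   57.1   18.3    2.7]
carton 130 [ 626.  -225.    59.5   21.1    1.7]
carton 150 [ 625.2 -225.7   57.9   19.8    1.7]
clips [[514.3, 40.2], [395.1, 17.2]] [454.7  28.7] 121.4 10.9
clips [[394.2, 21.2], [517.2, 46.0]] [455.7  33.6] 125.5 -168.6
tub 160 [445.4  19.9  67.3  83.5] [228 187] [256 214]
max() iterable argument is empty
tub 160 [469.1  43.2  60.8  81.4] [266 214] [302 237]
tub 175 [469.   43.   59.   77.2] [267 214] [300 237]
```

```bash
python3 -m inch '0 0 0 0 0 0.7 0;0 0 0 0 0 0.7 0;0 0 0 0 0 0.7 0;0 0 0 0 0 0.7 0;0 0 0 0 0 0.7 0;0 0 0 0 0 0.3 0;0 0 0 0 0 0 0;0 0 0 0 0 0 0'
python3 -m inch '0.3 -0.8 0 0 0 0 0;0.3 -0.8 0 0 0 0 0;0.3 -0.8 0 0 0 0 0;0.3 -0.8 0 0 0 0 0;0.3 -0.8 0 0 0 0 0;0.3 -0.8 0 0 0 0 0;0.3 -0.8 0 0 0 0 0;0.3 -0.8 0 0 0 0 0'
python3 -m inch '0.3 -0.8 0 0 0 0 0;0.3 -0.8 0 0 0 0 0;0.3 -0.8 0 0 0 0 0;0.3 -0.8 0 0 0 0 0;0.3 -0.8 0 0 0 0 0;0.3 -0.8 0 0 0 0 0;0.3 -0.8 0 0 0 0 0;0.3 -0.8 0 0 0 0 0'
python3 - <<'E'
from h import *
print(to(.6125,.2485,.083),robot.observe()["eef_rot"])
t=eyes.snapshot("top"); s=eyes.snapshot("scene")
def hullall(m):
    return cv2.convexHull(cv2.findNonZero(cv2.morphologyEx(m,cv2.MORPH_OPEN,np.ones((2,2),np.uint8)))).reshape(-1,2)
for S,b in((t,(320,110,357,150)),(s,(130,170,180,220))):
    print(cv2.minAreaRect((onz(S,hullall(mask(S,(8,60,130),(26,255,255),b)),.051)*1000).astype(np.float32)))
print(onz(t,[342.3,128.2],.089),onz(s,[153.2,181.6],.089))
E
```

```text
time_s: 0.97
tool_pos: [0.2367, -0.6053, 0.2146]
eef_rot: [-3.141, 0.0, 0.042]
contact_force: [-0.0, -0.3, 0.6]
grip_width: 0.0948
finger_force: 0.0
time_s: 1.63
tool_pos: [0.3223, -0.3441, 0.2147]
eef_rot: [3.141, -0.0, 0.041]
contact_force: [0.2, -0.7, -0.4]
grip_width: 0.0952
finger_force: 0.0
time_s: 2.3
tool_pos: [0.4077, -0.0843, 0.215]
eef_rot: [3.141, -0.001, 0.042]
contact_force: [1.0, -0.2, -0.6]
grip_width: 0.0951
finger_force: 0.0
[ 5.46 -8.1   3.3 ] [ 3.14115202e+00 -1.08937481e-03  4.17753653e-02]
((624.7742919921875, -251.78578186035156), (58.75273132324219, 59.48112106323242), 2.5550806522369385)
((627.2937622070312, -240.98448181152344), (60.59526824951172, 61.35029220581055), 2.5009138584136963)
[[ 0.62434207 -0.25058348]] [[ 0.62469576 -0.24243774]]
```

```bash
python3 -m inch '0.5 -0.8 0 0 0 0 0;0.5 -0.8 0 0 0 0 0;0.5 -0.8 0 0 0 0 0;0.5 -0.8 0 0 0 0 0;0.5 -0.8 0 0 0 0 0;0.5 -0.8 0 0 0 0 0;0.5 -0.8 0 0 0 0 0;0.5 -0.8 0 0 0 0 0'
python3 -m inch '0.5 -0.8 0 0 0 0 0;0.5 -0.8 0 0 0 0 0;0.46 -0.1 0 0 0 0 0;0 0 0 0 0 0 0;0 0 0 0 0 0 0;0 0 0 0 0 0 0;0 0 0 0 0 0 0;0 0 0 0 0 0 0'
python3 - <<'E'
from h import *
print(to(.6125,.2485,.083))
E
```

```text
time_s: 3.07
tool_pos: [0.5577, 0.1774, 0.2146]
eef_rot: [3.141, -0.0, 0.041]
contact_force: [0.5, -0.7, 0.1]
grip_width: 0.0952
finger_force: 0.0
time_s: 3.73
tool_pos: [0.6119, 0.2457, 0.215]
eef_rot: [3.142, -0.0, 0.04]
contact_force: [0.2, 0.2, 0.2]
grip_width: 0.0948
finger_force: 0.0
[ 0.02 -0.07  3.3 ]
```

```bash
python3 -m inch '0.02 -0.07 0.6 0 0 0 0;0 0 0.6 0 0 0 0;0 0 0.6 0 0 0 0;0 0 0.6 0 0 0 0;0 0 0.5 0 0 0 0;0 0 0.4 0 0 0 0;0 0 0 0 0 0 0;0 0 0 0 0 0 0.4'
python3 -m inch '0 0 0 0 0 0 0.6;0 0 0 0 0 0 0.7;0 0 0 0 0 0 0.8;0 0 0 0 0 0 1;0 0 0 0 0 0 1;0 0 0 0 0 0 1;0 0 0 0 0 0 1;0 0 0 0 0 0 1'
python3 -m inch '0 0 -0.3 0 0 0 1;0 0 -0.5 0 0 0 1;0 0 -0.5 0 0 0 1;0 0 -0.5 0 0 0 1;0 0 -0.5 0 0 0 1;0 0 -0.5 0 0 0 1;0 0 0 0 0 0 1;0 0 0 0 0 0 1'
python3 - <<'E'
from h import *
t=eyes.snapshot("top"); s=eyes.snapshot("scene")
cv2.imwrite("pics/cap1.png",np.hstack([cv2.resize(t["image"][90:230,90:290],(400,300)),cv2.resize(s["image"][200:384,200:400],(400,300))]))
E
```

```text
time_s: 4.4
tool_pos: [0.6121, 0.249, 0.0821]
eef_rot: [3.141, 0.002, 0.041]
contact_force: [0.2, -0.2, 0.1]
grip_width: 0.0924
finger_force: 0.0
time_s: 5.07
tool_pos: [0.613, 0.2497, 0.0827]
eef_rot: [-3.142, 0.0, 0.041]
contact_force: [-0.1, 1.0, -0.3]
grip_width: 0.0404
finger_force: 0.0
time_s: 5.73
tool_pos: [0.614, 0.25, 0.1969]
eef_rot: [-3.141, -0.004, 0.041]
contact_force: [1.2, 0.5, -0.4]
grip_width: 0.0004
finger_force: 0.0
```

View pics/cap1.png

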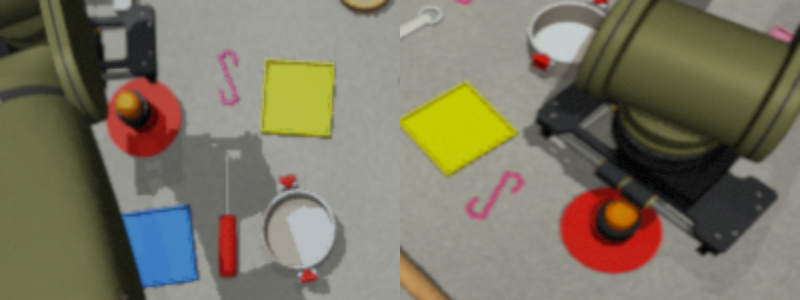

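The fingers hadn't closed before the lift, so the cap is still standing on the collar (crop px 128,104). I'll retry with more closing time.

```bash
python3 -m inch '0 0 0 0 0 0 0.4;0 0 0 0 0 0 0.4;0 0 0 0 0 0 0.4;0 0 0 0 0 0 0.4;0 0 0 0 0 0 0.4;0 0 0 0 0 0 0.4;0 0 0 0 0 0 0.4;0 0 0 0 0 0 0.4'
python3 -m inch '0 0 0.5 0 0 0 0.4;0 0 0.5 0 0 0 0.4;0 0 0.5 0 0 0 0.4;0 0 0.5 0 0 0 0.4;0 0 0.5 0 0 0 0.4;0 0 0.3 0 0 0 0.4;0 0 0 0 0 0 0.4;0 0 0 0 0 0 1'
python3 -m inch '0 0 0 0 0 0 1;0 0 0 0 0 0 1;0 0 0 0 0 0 1;0 0 0 0 0 0 1;0 0 0 0 0 0 1;0 0 0 0 0 0 1;0 0 0 0 0 0 1;0 0 0 0 0 0 1'
```

```text
time_s: 6.5
tool_pos: [0.6131, 0.2497, 0.1947]
eef_rot: [-3.142, -0.0, 0.041]
contact_force: [0.7, 0.9, 0.2]
grip_width: 0.0482
finger_force: 0.0
time_s: 7.17
tool_pos: [0.6128, 0.2496, 0.0822]
eef_rot: [3.141, 0.001, 0.041]
contact_force: [-0.5, -0.2, 0.0]
grip_width: 0.0541
finger_force: 0.0
time_s: 7.83
tool_pos: [0.6138, 0.2499, 0.0841]
eef_rot: [-3.141, -0.002, 0.041]
contact_force: [-1.3, -0.2, 5.9]
grip_width: 0.0298
finger_force: 30.0
```

```bash
python3 -m inch '0 0 -0.3 0 0 0 1;0 0 -0.5 0 0 0 1;0 0 -0.5 0 0 0 1;0 0 -0.5 0 0 0 1;0 0 -0.2 0 0 0 1;0 0 0 0 0 0 1;0 0 0 0 0 0 1;0 0 0 0 0 0 1'
python3 - <<'E'
from h import *
t=eyes.snapshot("top"); s=eyes.snapshot("scene")
o=robot.observe(); print(o["tool_pos"],o["contact_force"],o["grip_width"])
for n,S,b in(("top",t,(90,90,250,230)),("scene",s,(200,200,400,384))):
    try:
        p=big(mask(S,(8,150,60),(20,255,255),b)); print(n,p.min(0),p.max(0))
    except Exception as e: print(n,e)
    print("lid",circ(S,mask(S,(0,150,80),(7,255,255),(135,120,190,170) if n=="top" else (270,305,340,375)),.023))
print(to(.6358,.0306,.19))
cv2.imwrite("pics/cap2.png",np.hstack([cv2.resize(t["image"][90:230,90:290],(400,300)),cv2.resize(s["image"][200:384,200:400],(400,300))]))
E
```

```text
time_s: 8.5
tool_pos: [0.6121, 0.2494, 0.1608]
eef_rot: [3.141, 0.003, 0.041]
contact_force: [0.2, -0.3, -0.3]
grip_width: 0.0296
finger_force: 30.0
[0.61196069 0.24932068 0.1604877 ] [-0.04587781  0.02744051  0.08029642] 0.02920535770828923
top [148 136] [150 137]
lid [607.7 241.2  88.3 102.6]
scene [307 320] [315 329]
lid [614.6 249.  100.2 104.3]
[ 0.37  5.49 -0.73]
```

View pics/cap2.png

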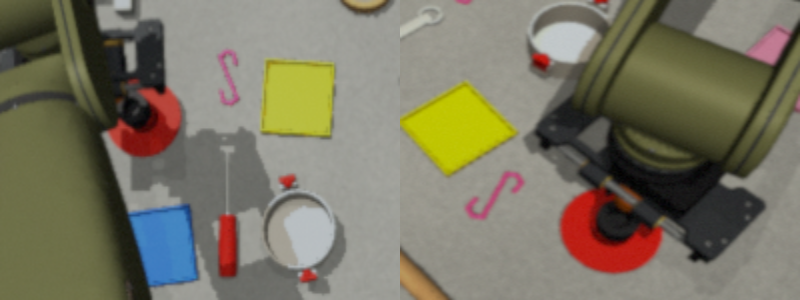

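The cap is held, and the bare collar stands on the lid (crop top px 137,110). Next, to the yellow tray.

```bash
python3 -m inch '0.05 0.7 0 0 0 0 1;0.05 0.7 0 0 0 0 1;0.05 0.7 0 0 0 0 1;0.05 0.7 0 0 0 0 1;0.05 0.7 0 0 0 0 1;0.05 0.7 0 0 0 0 1;0.07 0.7 0 0 0 0 1;0 0.59 0 0 0 0 1'
python3 -m inch '0 0 0 0 0 0 1;0 0 0 0 0 0 1;0 0 0.7 0 0 0 1;0 0 0.7 0 0 0 1;0 0 0.7 0 0 0 1;0 0 0.7 0 0 0 1;0 0 0.4 0 0 0 1;0 0 0 0 0 0 1'
python3 - <<'E'
from h import *
print(to(.6358,.0306,.0075))
E
```

```text
time_s: 9.27
tool_pos: [0.6364, 0.029, 0.1613]
eef_rot: [3.141, 0.002, 0.041]
contact_force: [0.0, -0.1, -0.3]
grip_width: 0.0291
finger_force: 30.0
time_s: 9.93
tool_pos: [0.6324, 0.0324, 0.0287]
eef_rot: [-3.14, 0.01, 0.043]
contact_force: [-0.7, 0.6, -1.0]
grip_width: 0.0295
finger_force: 30.0
[0.09 0.05 0.53]
```

```bash
python3 -m inch '0 0 0.1 0 0 0 1;0 0 0.1 0 0 0 1;0 0 0.1 0 0 0 1;0 0 0.1 0 0 0 1;0 0 0.06 0 0 0 1;0 0 0.04 0 0 0 1;0 0 0 0 0 0 1;0 0 0 0 0 0 1'
python3 -m inch '0 0 0 0 0 0 0.6;0 0 0 0 0 0 0.6;0 0 0 0 0 0 0.5;0 0 0 0 0 0 0.5;0 0 0 0 0 0 0.5;0 0 0 0 0 0 0.5;0 0 -0.05 0 0 0 0.5;0 0 -0.1 0 0 0 0.5'
python3 -m inch '0 0 -0.6 0 0 0 0.4;0 0 -0.8 0 0 0 0.4;0 0 -0.8 0 0 0 0.4;0 0 -0.8 0 0 0 0.4;-0.2 0.8 -0.3 0 0 0 0.4;-0.2 0.9 0 0 0 0 0.4;0 0.9 0 0 0 0 0.4;0 0.9 0 0 0 0 0.4'
python3 -m inch '0 0.8 0 0 0 0 0.4;0 0.8 0 0 0 0 0.4;0 0.8 0 0 0 0 0.4;0 0 0 0 0 0 0.4;0 0 0 0 0 0 0.4;0 0 0 0 0 0 0.4;0 0 0 0 0 0 0.4;0 0 0 0 0 0 0.4'
python3 - <<'E'
from h import *
print(to(.625,-.246,.11))
t=eyes.snapshot("top"); s=eyes.snapshot("scene")
for n,S,b in(("top",t,(210,110,270,160)),("scene",s,(190,240,270,315))):
    print(rect(S,mask(S,(24,120,80),(34,255,255),b),.012),circ(S,mask(S,(8,150,60),(22,255,255),b),.027))
cv2.imwrite("pics/p3.png",np.hstack([cv2.resize(t["image"][90:230,200:400],(400,300)),cv2.resize(s["image"][130:330,110:310],(400,300))]))
E
```

```text
time_s: 10.6
tool_pos: [0.637, 0.0308, 0.0148]
eef_rot: [-3.142, -0.0, 0.041]
contact_force: [0.6, 0.2, 0.0]
grip_width: 0.0295
finger_force: 30.0
time_s: 11.27
tool_pos: [0.6363, 0.0309, 0.0202]
eef_rot: [-3.141, 0.001, 0.041]
contact_force: [-1.4, 0.2, -0.4]
grip_width: 0.0475
finger_force: 0.0
time_s: 11.93
tool_pos: [0.6266, -0.1109, 0.1541]
eef_rot: [3.141, -0.002, 0.042]
contact_force: [0.3, -0.5, 0.5]
grip_width: 0.0572
finger_force: 0.0
time_s: 12.6
tool_pos: [0.6307, -0.2042, 0.1527]
eef_rot: [-3.141, 0.0, 0.043]
contact_force: [-0.3, 0.0, 0.1]
grip_width: 0.0571
finger_force: 0.0
[-0.19  1.04  1.07]
[635.1  27.7  98.7 100.2  84.7] [632.7  28.6  28.1  32.1]
[636.5  33.5 101.2 100.2  84.7] [636.5  36.5  28.3  34.9]
```

View pics/p3.png

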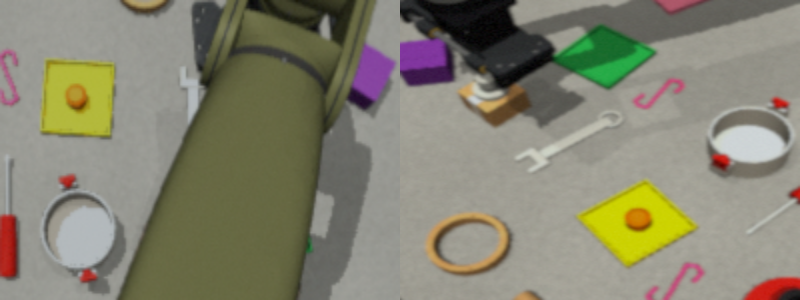

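The cap stands in the middle of the yellow tray (crop top px 77,97; scene 638,218). On to the foot.

```bash
python3 -m inch '-0.1 0.5 0 0 0 0 0.4;-0.09 0.54 0 0 0 0 0.4;0 0 0 0 0 0 0.4;0 0 0 0 0 0 0.4;0 0 0.4 0 0 0 0.4;0 0 0.4 0 0 0 0.4;0 0 0 0 0 0 0.4;0 0 0 0 0 0 0.4'
python3 - <<'E'
from h import *
print(to(.6245,-.2465,.064))
t=eyes.snapshot("top"); s=eyes.snapshot("scene")
cv2.imwrite("pics/p4.png",cv2.resize(s["image"][145:235,100:220],(800,600)))
E
```

```text
time_s: 13.37
tool_pos: [0.624, -0.246, 0.1194]
eef_rot: [-3.14, 0.002, 0.042]
contact_force: [-0.2, 0.2, 0.3]
grip_width: 0.0572
finger_force: 0.0
[0.01 0.01 1.39]
```

View pics/p4.png

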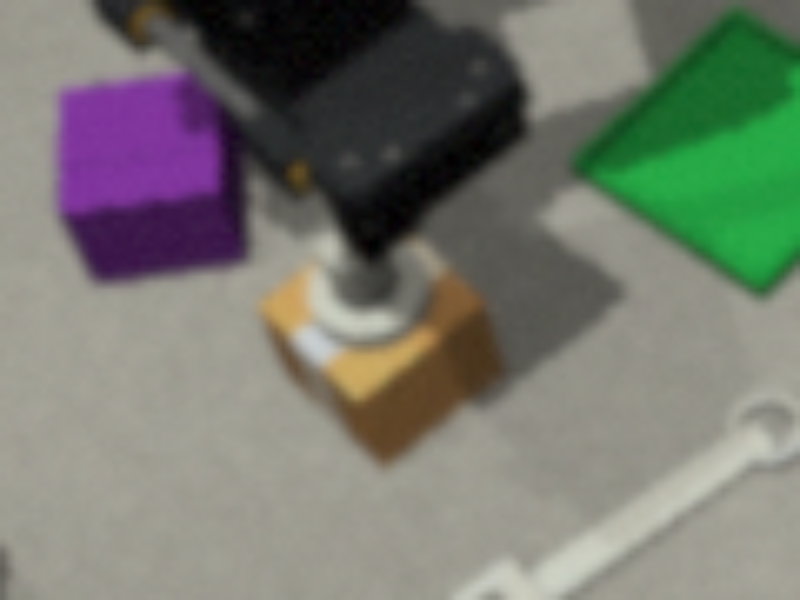

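The open gripper is centred over the stem (px 370,265). Descend and grip.

```bash
python3 -m inch '0 0 0.5 0 0 0 0.4;0 0 0.5 0 0 0 0.4;0 0 0.39 0 0 0 0.4;0 0 0 0 0 0 0.4;0 0 0 0 0 0 1;0 0 0 0 0 0 1;0 0 0 0 0 0 1;0 0 0 0 0 0 1'
python3 -m inch '0 0 0 0 0 0 1;0 0 0 0 0 0 1;0 0 0 0 0 0 1;0 0 0 0 0 0 1;0 0 0 0 0 0 1;0 0 0 0 0 0 1;0 0 0 0 0 0 1;0 0 0 0 0 0 1'
python3 -m inch '0 0 -0.3 0 0 0 1;0 0 -0.5 0 0 0 1;0 0 -0.6 0 0 0 1;0 0 -0.6 0 0 0 1;0 0 -0.6 0 0 0 1;0 0 -0.4 0 0 0 1;0 0 0 0 0 0 1;0 0 0 0 0 0 1'
python3 - <<'E'
from h import *
print(to(.4442,.2295,.1))
E
```

```text
time_s: 14.13
tool_pos: [0.6257, -0.2479, 0.0668]
eef_rot: [3.14, -0.002, 0.041]
contact_force: [-0.5, 0.8, -0.5]
grip_width: 0.0356
finger_force: 0.0
time_s: 14.8
tool_pos: [0.6252, -0.2477, 0.0659]
eef_rot: [3.141, -0.001, 0.041]
contact_force: [-0.3, 1.0, 5.8]
grip_width: 0.023
finger_force: 30.0
time_s: 15.47
tool_pos: [0.6249, -0.2475, 0.1856]
eef_rot: [3.141, -0.001, 0.041]
contact_force: [-0.8, 0.9, -0.7]
grip_width: 0.0232
finger_force: 30.0
[ -4.02 -12.1    2.13]
```

```bash
python3 -m inch '-0.1 -0.4 0 0 0 0 1;-0.25 -0.8 0 0 0 0 1;-0.3 -0.8 0 0 0 0 1;-0.3 -0.8 0 0 0 0 1;-0.3 -0.8 0 0 0 0 1;-0.3 -0.8 0 0 0 0 1;-0.3 -0.8 0 0 0 0 1;-0.3 -0.8 0 0 0 0 1'
python3 -m inch '-0.3 -0.8 0 0 0 0 1;-0.3 -0.8 0 0 0 0 1;-0.3 -0.8 0 0 0 0 1;-0.3 -0.8 0 0 0 0 1;-0.3 -0.8 0 0 0 0 1;-0.3 -0.8 0 0 0 0 1;-0.3 -0.8 0 0 0 0 1;-0.07 -0.5 0 0 0 0 1'
python3 -m inch '0 0 0 0 0 0 1;0 0 0 0 0 0 1;0 0 0.7 0 0 0 1;0 0 0.7 0 0 0 1;0 0 0.7 0 0 0 1;0 0 0 0 0 0 1;0 0 0 0 0 0 1;0 0 0 0 0 0 1'
python3 - <<'E'
from h import *
print(to(.4442,.2295,.02))
E
```

```text
time_s: 16.13
tool_pos: [0.526, -0.009, 0.1821]
eef_rot: [-3.14, 0.005, 0.041]
contact_force: [1.3, 1.5, -2.3]
grip_width: 0.0235
finger_force: 30.0
time_s: 16.8
tool_pos: [0.4281, 0.2311, 0.1823]
eef_rot: [3.141, 0.005, 0.044]
contact_force: [0.8, -0.5, -1.3]
grip_width: 0.0236
finger_force: 30.0
time_s: 17.47
tool_pos: [0.4327, 0.2286, 0.1019]
eef_rot: [-3.141, -0.001, 0.04]
contact_force: [1.0, 0.0, 0.1]
grip_width: 0.0234
finger_force: 30.0
[ 0.29 -0.01  2.05]
```

```bash
python3 -m inch '0.29 0 0.6 0 0 0 1;0 0 0.6 0 0 0 1;0 0 0.3 0 0 0 1;0 0 0.2 0 0 0 1;0 0 0.15 0 0 0 1;0 0 0.1 0 0 0 1;0 0 0 0 0 0 1;0 0 0 0 0 0 1'
python3 -m inch '0 0 0 0 0 0 1;0 0 0.05 0 0 0 1;0 0 0 0 0 0 1;0 0 0 0 0 0 1;0 0 0 0 0 0 1;0 0 0 0 0 0 1;0 0 0 0 0 0 1;0 0 0 0 0 0 1'
```

```text
time_s: 18.13
tool_pos: [0.4443, 0.2297, 0.0239]
eef_rot: [-3.141, -0.001, 0.041]
contact_force: [0.5, -0.3, -1.7]
grip_width: 0.0235
finger_force: 30.0
time_s: 18.8
tool_pos: [0.4437, 0.2295, 0.0211]
eef_rot: [-3.142, 0.0, 0.041]
contact_force: [0.3, 0.1, -1.0]
grip_width: 0.0232
finger_force: 30.0
```

```bash
python3 -m inch '0 0 0.03 0 0 0 1;0 0 0.02 0 0 0 1;0 0 0 0 0 0 1;0 0 0 0 0 0 1;0 0 0 0 0 0 0.5;0 0 0 0 0 0 0.5;0 0 0 0 0 0 0.5;0 0 0 0 0 0 0.5'
python3 -m inch '0 0 0 0 0 0 0.5;0 0 -0.3 0 0 0 0.5;0 0 -0.6 0 0 0 0.3;0 0 -0.8 0 0 0 0.1;0 0 -0.8 0 0 0 0;0 0 -0.8 0 0 0 0;0 0 -0.6 0 0 0 0;0.2 0.6 0 0 0 0 0'
python3 -m inch '0.3 0.8 0 0 0 0 0;0.3 0.8 0 0 0 0 0;0.3 0.8 0 0 0 0 0;0.3 0.8 0 0 0 0 0;0.3 0.8 0 0 0 0 0;0.3 0.8 0 0 0 0 0;0.3 0.8 0 0 0 0 0;0.3 0.8 0 0 0 0 0'
python3 - <<'E'
from h import *
print(to(.625,-.247,.1))
t=eyes.snapshot("top"); s=eyes.snapshot("scene")
for n,S,b in(("top",t,(140,180,200,230)),("scene",s,(310,245,390,320))):
    print(rect(S,mask(S,(100,120,80),(125,255,255),b),.012))
def hullall(m):
    return cv2.convexHull(cv2.findNonZero(cv2.morphologyEx(m,cv2.MORPH_OPEN,np.ones((2,2),np.uint8)))).reshape(-1,2)
for S,b in((t,(320,110,357,150)),(s,(130,170,180,220))):
    print(cv2.minAreaRect((onz(S,hullall(mask(S,(8,60,130),(26,255,255),b)),.051)*1000).astype(np.float32)))
cv2.imwrite("pics/p5.png",np.hstack([cv2.resize(t["image"][170:240,130:230],(400,300)),cv2.resize(s["image"][240:330,290:410],(400,300))]))
E
```

```text
time_s: 19.47
tool_pos: [0.4439, 0.2296, 0.0193]
eef_rot: [-3.141, -0.0, 0.041]
contact_force: [0.0, 0.0, -0.4]
grip_width: 0.044
finger_force: 0.0
time_s: 20.13
tool_pos: [0.4555, 0.209, 0.1833]
eef_rot: [-3.137, -0.012, 0.045]
contact_force: [0.5, 0.4, 1.0]
grip_width: 0.0821
finger_force: 0.0
time_s: 20.8
tool_pos: [0.5597, -0.0477, 0.1763]
eef_rot: [3.141, -0.001, 0.041]
contact_force: [-0.1, 0.3, 0.2]
grip_width: 0.095
finger_force: 0.0
[1.43 5.04 1.91]
[443.7 226.8  99.2 100.    5.6]
[444.8 232.2 101.1  99.2   5.8]
((624.665283203125, -251.6545867919922), (58.961082458496094, 59.75278854370117), 2.5585265159606934)
((628.11669921875, -240.4238739013672), (62.285667419433594, 62.40361404418945), 2.506798267364502)
```

View pics/p5.png

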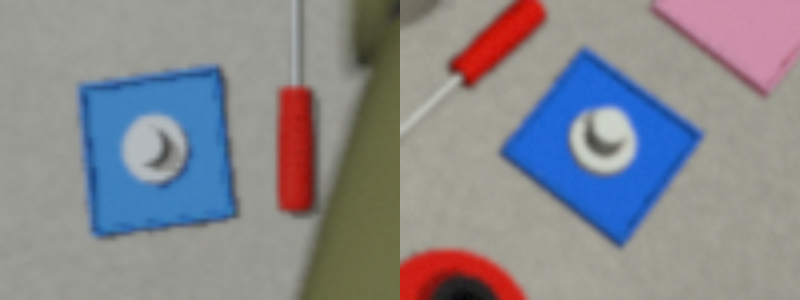

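The foot stands upright, centred in the blue tray (crop px 155,150 and 603,140). Next, the carton.

```bash
python3 -m inch '0.3 0.8 0 0 0 0 0;0.3 0.8 0 0 0 0 0;0.3 0.8 0 0 0 0 0;0.3 0.8 0 0 0 0 0;0.23 0.8 0 0 0 0 0;0 0.7 0 0 0 0 0;0 0.35 0 0 0 0 0;0 0 0 0 0 0 0'
python3 -m inch '0 0 0.6 0 0 0 0;0 0 0.6 0 0 0 0;0 0 0 0 0 0 0;0 0 0 0 0 0 0;0 0 0 0 0 0 0;0 0 0 0 0 0 0;0 0 0 0 0 0 0;0 0 0 0 0 0 0'
python3 - <<'E'
from h import *
print(to(.6255,-.2468,.022))
E
```

```text
time_s: 21.57
tool_pos: [0.6244, -0.2474, 0.1755]
eef_rot: [3.141, -0.0, 0.038]
contact_force: [0.1, -0.3, 0.4]
grip_width: 0.095
finger_force: 0.0
time_s: 22.23
tool_pos: [0.6254, -0.2456, 0.1288]
eef_rot: [3.141, -0.002, 0.041]
contact_force: [0.7, 0.2, 0.0]
grip_width: 0.0952
finger_force: 0.0
[-0.    0.03  2.67]
```

```bash
python3 -m inch '0 0.03 0.5 0 0 0 0;0 0 0.6 0 0 0 0;0 0 0.6 0 0 0 0;0 0 0.5 0 0 0 0;0 0 0.3 0 0 0 0;0 0 0.17 0 0 0 0;0 0 0 0 0 0 0;0 0 0 0 0 0 1'
python3 -m inch '0 0 0 0 0 0 1;0 0 0 0 0 0 1;0 0 0 0 0 0 1;0 0 0 0 0 0 1;0 0 0 0 0 0 1;0 0 0 0 0 0 1;0 0 0 0 0 0 1;0 0 0 0 0 0 1'
python3 -m inch '0 0 -0.2 0 0 0 1;0 0 -0.4 0 0 0 1;0 0 -0.6 0 0 0 1;0 0 -0.6 0 0 0 1;0 0 -0.4 0 0 0 1;0 0 0 0 0 0 1;0 0 0 0 0 0 1;0 0 0 0 0 0 1'
python3 - <<'E'
from h import *
print(to(.4632,-.2317,.11))
E
```

```text
time_s: 22.9
tool_pos: [0.6253, -0.247, 0.0211]
eef_rot: [3.141, -0.001, 0.041]
contact_force: [-0.7, -0.3, 1.0]
grip_width: 0.092
finger_force: 0.0
time_s: 23.57
tool_pos: [0.625, -0.247, 0.0209]
eef_rot: [3.141, -0.001, 0.041]
contact_force: [-1.2, 0.0, 3.3]
grip_width: 0.0599
finger_force: 30.0
time_s: 24.23
tool_pos: [0.6235, -0.246, 0.1063]
eef_rot: [-3.14, 0.003, 0.041]
contact_force: [0.3, -0.0, -3.2]
grip_width: 0.0595
finger_force: 30.0
[-3.99 -0.52 -0.08]
```

```bash
python3 -m inch '-0.4 -0.1 0 0 0 0 1;-0.7 -0.1 0 0 0 0 1;-0.7 -0.1 0 0 0 0 1;-0.7 -0.1 0 0 0 0 1;-0.7 -0.1 0 0 0 0 1;-0.5 0 0 0 0 0 1;-0.29 0 0 0 0 0 1;0 0 0 0 0 0 1'
python3 -m inch '0 0 0 0 0 0 1;0 0 0 0 0 0 1;0 0 0.5 0 0 0 1;0 0 0.5 0 0 0 1;0 0 0.3 0 0 0 1;0 0 0 0 0 0 1;0 0 0 0 0 0 1;0 0 0 0 0 0 1'
python3 - <<'E'
from h import *
print(to(.4632,-.2317,.026),robot.observe()["tool_pos"])
E
```

```text
time_s: 24.9
tool_pos: [0.4616, -0.2325, 0.1061]
eef_rot: [-3.139, 0.003, 0.04]
contact_force: [1.1, 0.3, -3.1]
grip_width: 0.0601
finger_force: 30.0
time_s: 25.57
tool_pos: [0.4654, -0.2336, 0.0571]
eef_rot: [3.141, -0.001, 0.041]
contact_force: [-0.6, -0.2, -2.4]
grip_width: 0.0598
finger_force: 30.0
[-0.05 -0.05  0.78] [ 0.46536297 -0.23364499  0.05710029]
```

```bash
python3 -m inch '-0.05 -0.05 0.3 0 0 0 1;0 0 0.2 0 0 0 1;0 0 0.15 0 0 0 1;0 0 0.1 0 0 0 1;0 0 0.03 0 0 0 1;0 0 0 0 0 0 1;0 0 0 0 0 0 1;0 0 0 0 0 0 1'
python3 -m inch '0 0 0.02 0 0 0 1;0 0 0 0 0 0 1;0 0 0 0 0 0 1;0 0 0 0 0 0 0.2;0 0 0 0 0 0 0.2;0 0 0 0 0 0 0.2;0 0 0 0 0 0 0.2;0 0 0 0 0 0 0.2'
python3 -m inch '0 0 -0.3 0 0 0 0.2;0 0 -0.6 0 0 0 0.2;0 0 -0.8 0 0 0 0.2;0 0 -0.8 0 0 0 0.3;0 0 -0.8 0 0 0 0.3;0 0 -0.6 0 0 0 0.3;0.2 -0.7 0 0 0 0 0.3;0.2 -0.7 0 0 0 0 0.3'
python3 -m inch '0.3 -0.8 0 0 0 0 0.3;0.3 -0.8 0 0 0 0 0.3;0.3 -0.8 0 0 0 0 0.3;0.3 -0.8 0 0 0 0 0.3;0.3 -0.8 0 0 0 0 0.3;0.3 -0.8 0 0 0 0 0.3;0.3 -0.8 0 0 0 0 0.3;0.3 -0.8 0 0 0 0 0.3'
python3 - <<'E'
from h import *
print(to(.613,.249,.11))
E
```

```text
time_s: 26.23
tool_pos: [0.4624, -0.2315, 0.0251]
eef_rot: [3.141, -0.0, 0.041]
contact_force: [-0.4, 0.5, -2.4]
grip_width: 0.06
finger_force: 30.0
time_s: 26.9
tool_pos: [0.4624, -0.2314, 0.0243]
eef_rot: [3.141, -0.0, 0.041]
contact_force: [0.6, 0.2, -0.7]
grip_width: 0.0762
finger_force: 0.0
time_s: 27.57
tool_pos: [0.4774, -0.1757, 0.1844]
eef_rot: [3.139, -0.006, 0.038]
contact_force: [0.8, -0.6, -1.0]
grip_width: 0.0666
finger_force: 0.0
time_s: 28.23
tool_pos: [0.5618, 0.0868, 0.1815]
eef_rot: [3.142, -0.001, 0.041]
contact_force: [0.8, -0.3, -0.3]
grip_width: 0.0667
finger_force: 0.0
[ 1.45 -4.    1.79]
```

```bash
python3 - <<'E'
from h import *
t=eyes.snapshot("top"); s=eyes.snapshot("scene")
for n,S,b in(("top",t,(135,120,190,170)),("scene",s,(270,305,340,375))):
    print("lid",circ(S,mask(S,(0,150,80),(7,255,255),b),.023))
    m=mask(S,(0,0,0),(180,255,45),b); p=big(m); print("collar",onz(S,p,.081).mean(0),p.min(0),p.max(0))
cv2.imwrite("pics/p6.png",np.hstack([cv2.resize(t["image"][105:185,110:210],(400,300)),cv2.resize(s["image"][130:210,160:260],(400,300))]))
E
```

```text
lid [613.1 287.8  12.5  56.4]
collar [0.60945805 0.19674968] [162 120] [189 154]
lid [613.2 248.8 103.8 104.2]
collar [0.61545606 0.2539134 ] [299 324] [318 347]
```

View pics/p6.png

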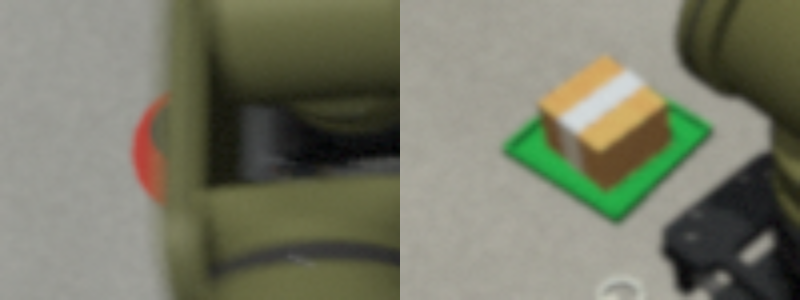

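```bash
python3 -m inch '0.2 -0.6 0 0 0 0 0.3;0.3 -0.8 0 0 0 0 0.3;0.3 -0.8 0 0 0 0 0.3;0.3 -0.8 0 0 0 0 0.3;0.25 -0.7 0 0 0 0 0.3;0.1 -0.3 0 0 0 0 0.3;0 0 0 0 0 0 0.3;0 0 0 0 0 0 0.3'
python3 -m inch '0 0 0.6 0 0 0 0.3;0 0 0.6 0 0 0 0.3;0 0 0.6 0 0 0 0.3;0 0 0 0 0 0 0.3;0 0 0 0 0 0 0.3;0 0 0 0 0 0 0.3;0 0 0 0 0 0 0.3;0 0 0 0 0 0 0.3'
python3 - <<'E'
from h import *
print(to(.613,.249,.058))
E
```

```text
time_s: 29.0
tool_pos: [0.6126, 0.2466, 0.1804]
eef_rot: [3.141, 0.0, 0.042]
contact_force: [-0.0, -0.6, 0.1]
grip_width: 0.0666
finger_force: 0.0
time_s: 29.67
tool_pos: [0.6141, 0.2473, 0.1108]
eef_rot: [-3.141, -0.004, 0.041]
contact_force: [-0.1, 0.5, 0.1]
grip_width: 0.0666
finger_force: 0.0
[-0.03 -0.04  1.32]
```

The carton stands squarely in the green tray. Now grip the collar.

```bash
python3 -m inch '-0.03 -0.04 0.4 0 0 0 0.3;0 0 0.4 0 0 0 0.3;0 0 0.3 0 0 0 0.3;0 0 0.22 0 0 0 0.3;0 0 0 0 0 0 0.3;0 0 0 0 0 0 0.3;0 0 0 0 0 0 1;0 0 0 0 0 0 1'
python3 -m inch '0 0 0 0 0 0 1;0 0 0 0 0 0 1;0 0 0 0 0 0 1;0 0 0 0 0 0 1;0 0 0 0 0 0 1;0 0 0 0 0 0 1;0 0 0 0 0 0 1;0 0 0 0 0 0 1'
python3 -m inch '0 0 -0.2 0 0 0 1;0 0 -0.4 0 0 0 1;0 0 -0.6 0 0 0 1;0 0 -0.6 0 0 0 1;0 0 -0.6 0 0 0 1;0 0 -0.3 0 0 0 1;0 0 0 0 0 0 1;0 0 0 0 0 0 1'
python3 - <<'E'
from h import *
print(to(.4552,.0312,.11))
s=eyes.snapshot("scene");t=eyes.snapshot("top")
print("lid",circ(s,mask(s,(0,150,80),(7,255,255),(270,305,340,375)),.023))
cv2.imwrite("pics/p7.png",cv2.resize(s["image"][260:384,240:400],(800,600)))
E
```

```text
time_s: 30.33
tool_pos: [0.6123, 0.2491, 0.0568]
eef_rot: [-3.141, -0.002, 0.041]
contact_force: [0.4, -0.0, 0.1]
grip_width: 0.0582
finger_force: 0.0
time_s: 31.0
tool_pos: [0.6119, 0.2489, 0.0562]
eef_rot: [-3.141, -0.001, 0.041]
contact_force: [-0.7, -0.7, 4.4]
grip_width: 0.0433
finger_force: 30.0
time_s: 31.67
tool_pos: [0.6114, 0.2488, 0.1634]
eef_rot: [-3.141, -0.0, 0.041]
contact_force: [0.4, 1.0, -0.4]
grip_width: 0.0438
finger_force: 30.0
[-4.13  5.27  1.33]
lid [614.4 249.2 100.7 104.1]
```

View pics/p7.png

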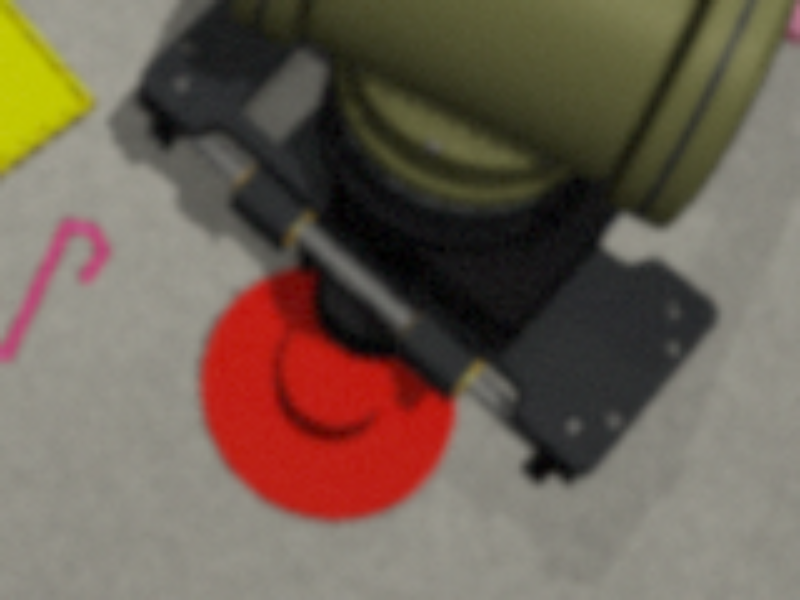

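The collar is held (px 360,315) and the lid is bare. To the tub.

```bash
python3 -m inch '-0.3 0.4 0 0 0 0 1;-0.6 0.7 0 0 0 0 1;-0.6 0.8 0 0 0 0 1;-0.6 0.8 0 0 0 0 1;-0.6 0.8 0 0 0 0 1;-0.6 0.8 0 0 0 0 1;-0.5 0.6 0 0 0 0 1;-0.33 0.37 0 0 0 0 1'
python3 -m inch '0 0 0 0 0 0 1;0 0 0 0 0 0 1;0 0 0.5 0 0 0 1;0 0 0.5 0 0 0 1;0 0 0 0 0 0 1;0 0 0 0 0 0 1;0 0 0 0 0 0 1;0 0 0 0 0 0 1'
python3 - <<'E'
from h import *
print(to(.4552,.0312,.0105))
E
```

```text
time_s: 32.43
tool_pos: [0.452, 0.0295, 0.1609]
eef_rot: [3.141, 0.005, 0.04]
contact_force: [-0.1, 0.2, 0.1]
grip_width: 0.0434
finger_force: 30.0
time_s: 33.1
tool_pos: [0.4562, 0.0317, 0.1246]
eef_rot: [3.141, -0.002, 0.042]
contact_force: [0.2, -0.2, 0.3]
grip_width: 0.0436
finger_force: 30.0
[-0.03  0.01  2.85]
```

```bash
python3 -m inch '0 0 0.4 0 0 0 1;0 0 0.4 0 0 0 1;0 0 0.4 0 0 0 1;0 0 0.4 0 0 0 1;0 0 0.4 0 0 0 1;0 0 0.4 0 0 0 1;0 0 0.2 0 0 0 1;0 0 0.1 0 0 0 1'
python3 -m inch '0 0 0.1 0 0 0 1;0 0 0.05 0 0 0 1;0 0 0 0 0 0 1;0 0 0 0 0 0 1;0 0 0 0 0 0 1;0 0 0 0 0 0 1;0 0 0 0 0 0 1;0 0 0 0 0 0 1'
```

```text
time_s: 33.77
tool_pos: [0.455, 0.0315, 0.015]
eef_rot: [-3.141, 0.001, 0.041]
contact_force: [0.1, -0.0, -1.4]
grip_width: 0.0432
finger_force: 30.0
time_s: 34.43
tool_pos: [0.4552, 0.0314, 0.0097]
eef_rot: [3.142, -0.0, 0.041]
contact_force: [-0.1, -0.5, -0.5]
grip_width: 0.0439
finger_force: 30.0
```

```bash
python3 -m inch '0 0 0 0 0 0 0.45;0 0 0 0 0 0 0.45;0 0 0 0 0 0 0.45;0 0 0 0 0 0 0.45;0 0 0 0 0 0 0.45;0 0 0 0 0 0 0.45;0 0 -0.2 0 0 0 0.45;0 0 -0.4 0 0 0 0.45'
python3 -m inch '0 0 -0.6 0 0 0 0.45;0 0 -0.8 0 0 0 0.4;0 0 -0.8 0 0 0 0.3;0 0 -0.8 0 0 0 0.3;0.3 -0.5 -0.3 0 0 0 0.3;0.6 -0.8 0 0 0 0 0.3;0.6 -0.8 0 0 0 0 0.3;0.6 -0.8 0 0 0 0 0.3'
python3 -m inch '0.6 -0.8 0 0 0 0 0.3;0.6 -0.7 0 0 0 0 0.3;0.3 -0.3 0 0 0 0 0.3;0.2 -0.2 0 0 0 0 0.3;0 0 0 0 0 0 0.3;0 0 0 0 0 0 0.3;0 0 0 0 0 0 0.3;0 0 0 0 0 0 0.3'
python3 - <<'E'
from h import *
print(to(.6131,.2475,.027))
t=eyes.snapshot("top"); s=eyes.snapshot("scene")
for S,bs in((t,((222,165,246,182),(236,210,256,226))),(s,((290,190,310,208),(260,230,280,247)))):
    try: print("clips",np.mean([np.mean(onz(S,big(mask(S,(0,130,60),(8,255,255),b)),.068),0) for b in bs],0))
    except Exception as e: print(e)
print("lid",circ(s,mask(s,(0,150,80),(7,255,255),(270,305,340,375)),.023))
cv2.imwrite("pics/p8.png",np.hstack([cv2.resize(t["image"][160:235,190:290],(400,300)),cv2.resize(s["image"][185:260,235:335],(400,300))]))
E
```

```text
time_s: 35.1
tool_pos: [0.4531, 0.0315, 0.0321]
eef_rot: [-3.141, 0.005, 0.041]
contact_force: [-0.1, -0.2, 1.2]
grip_width: 0.052
finger_force: 0.0
time_s: 35.77
tool_pos: [0.5354, 0.1522, 0.1671]
eef_rot: [-3.141, -0.002, 0.041]
contact_force: [0.5, 0.0, 0.4]
grip_width: 0.0664
finger_force: 0.0
time_s: 36.43
tool_pos: [0.5983, 0.2323, 0.1656]
eef_rot: [3.141, 0.0, 0.04]
contact_force: [-0.4, 0.3, -0.0]
grip_width: 0.0666
finger_force: 0.0
[ 0.39 -0.36  3.47]
clips [0.45450313 0.02923983]
clips [0.45628916 0.03273918]
lid [612.9 248.8 104.1 104.7]
```

View pics/p8.png

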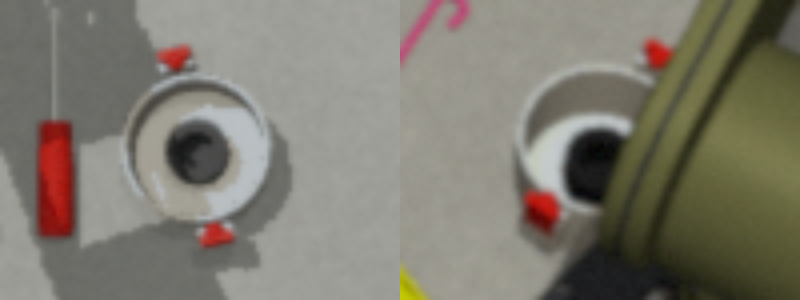

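The collar stands upright near the middle of the tub (crop px 200,153). Now grasp the lid.

```bash
python3 -m inch '0.2 -0.2 0.4 0 0 0 0.3;0.19 -0.16 0.5 0 0 0 0.3;0 0 0.5 0 0 0 0.3;0 0 0.3 0 0 0 0.3;0 0 0 0 0 0 0.3;0 0 0 0 0 0 0.3;0 0 0 0 0 0 0.3;0 0 0 0 0 0 0.3'
python3 - <<'E'
from h import *
print(to(.6131,.2470,.0265))
E
```

```text
time_s: 37.2
tool_pos: [0.6149, 0.2486, 0.0995]
eef_rot: [-3.141, -0.003, 0.041]
contact_force: [-0.5, 0.1, 0.7]
grip_width: 0.0671
finger_force: 0.0
[-0.05  0.04  1.82]
```

```bash
python3 -m inch '-0.05 0.04 0.4 0 0 0 0.3;0 0 0.4 0 0 0 0.3;0 0 0.4 0 0 0 0.3;0 0 0.3 0 0 0 0.3;0 0 0.2 0 0 0 0.3;0 0 0.08 0 0 0 0.3;0 0 0 0 0 0 0.3;0 0 0 0 0 0 0.3'
python3 -m inch '0 0 0 0 0 0 1;0 0 0 0 0 0 1;0 0 0 0 0 0 1;0 0 0 0 0 0 1;0 0 0 0 0 0 1;0 0 0 0 0 0 1;0 0 0 0 0 0 1;0 0 0 0 0 0 1'
python3 - <<'E'
from h import *
print(robot.observe()["tool_pos"],robot.observe()["grip_width"])
E
```

```text
time_s: 37.87
tool_pos: [0.6126, 0.247, 0.027]
eef_rot: [-3.141, -0.001, 0.041]
contact_force: [-0.5, 0.6, 0.2]
grip_width: 0.0666
finger_force: 0.0
time_s: 38.53
tool_pos: [0.6122, 0.2469, 0.0268]
eef_rot: [-3.141, -0.001, 0.041]
contact_force: [-0.6, 0.2, 2.7]
grip_width: 0.0436
finger_force: 30.0
[0.61223282 0.24689429 0.02676167] 0.04357277205787849
```

```bash
python3 -m inch '0 0 -0.2 0 0 0 1;0 0 -0.4 0 0 0 1;0 0 -0.6 0 0 0 1;0 0 -0.6 0 0 0 1;0 0 -0.6 0 0 0 1;0 0 -0.6 0 0 0 1;0 0 -0.2 0 0 0 1;0 0 0 0 0 0 1'
python3 -m inch '-0.3 0.4 0 0 0 0 1;-0.6 0.7 0 0 0 0 1;-0.6 0.8 0 0 0 0 1;-0.6 0.8 0 0 0 0 1;-0.6 0.8 0 0 0 0 1;-0.6 0.8 0 0 0 0 1;-0.5 0.6 0 0 0 0 1;-0.33 0.37 0 0 0 0 1'
python3 -m inch '0 0 0 0 0 0 1;0 0 0 0 0 0 1;0 0 0 0 0 0 1;0 0 0 0 0 0 1;0 0 0 0 0 0 1;0 0 0 0 0 0 1;0 0 0 0 0 0 1;0 0 0 0 0 0 1'
python3 - <<'E'
from h import *
o=robot.observe();print(o["tool_pos"],o["grip_width"],to(.4546,.0312,.11))
t=eyes.snapshot("top"); s=eyes.snapshot("scene")
z=o["tool_pos"][2]-.027+.023
print("lid",circ(s,mask(s,(0,150,80),(7,255,255),(200,130,340,300)),z))
cv2.imwrite("pics/p9.png",np.hstack([cv2.resize(t["image"][150:240,180:300],(400,300)),cv2.resize(s["image"][155:275,215:375],(400,300))]))
E
```

```text
time_s: 39.2
tool_pos: [0.6136, 0.2474, 0.1576]
eef_rot: [-3.14, -0.005, 0.041]
contact_force: [1.2, -0.0, -0.7]
grip_width: 0.0438
finger_force: 30.0
time_s: 39.87
tool_pos: [0.4523, 0.0276, 0.1515]
eef_rot: [3.141, 0.005, 0.04]
contact_force: [0.8, 0.5, -0.7]
grip_width: 0.0436
finger_force: 30.0
time_s: 40.53
tool_pos: [0.4558, 0.0297, 0.1542]
eef_rot: [-3.142, 0.0, 0.042]
contact_force: [0.3, 0.0, -0.9]
grip_width: 0.0434
finger_force: 30.0
[0.45575637 0.02971853 0.15422313] 0.0433785968142127 [-0.03 -0.04  1.11]
lid [466.4  33.3  86.2 106.5]
```

View pics/p9.png

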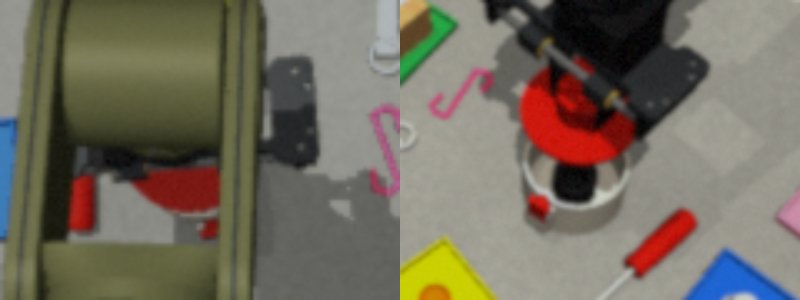

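The held lid is level above the tub (crop px 577,115). Lower it in stages, watching force.

```bash
python3 -m inch '-0.03 -0.04 0.3 0 0 0 1;0 0 0.4 0 0 0 1;0 0 0.4 0 0 0 1;0 0 0.3 0 0 0 1;0 0 0.1 0 0 0 1;0 0 0 0 0 0 1;0 0 0 0 0 0 1;0 0 0 0 0 0 1'
python3 -m inch '0 0 0.05 0 0 0 1;0 0 0.05 0 0 0 1;0 0 0.05 0 0 0 1;0 0 0.05 0 0 0 1;0 0 0.05 0 0 0 1;0 0 0 0 0 0 1;0 0 0 0 0 0 1;0 0 0 0 0 0 1'
```

```text
time_s: 41.3
tool_pos: [0.4551, 0.0309, 0.0952]
eef_rot: [3.141, -0.002, 0.041]
contact_force: [0.7, 0.5, -0.3]
grip_width: 0.0431
finger_force: 30.0
time_s: 41.97
tool_pos: [0.4543, 0.0309, 0.0842]
eef_rot: [3.142, 0.0, 0.041]
contact_force: [-0.3, 0.2, -1.8]
grip_width: 0.0434
finger_force: 30.0
```

```bash
python3 -m inch '0 0 0.05 0 0 0 1;0 0 0.05 0 0 0 1;0 0 0.05 0 0 0 1;0 0 0 0 0 0 1;0 0 0 0 0 0 1;0 0 0 0 0 0 1;0 0 0 0 0 0 1;0 0 0 0 0 0 1'
python3 -m inch '0 0 0.05 0 0 0 1;0 0 0.05 0 0 0 1;0 0 0 0 0 0 1;0 0 0 0 0 0 1;0 0 0 0 0 0 1;0 0 0 0 0 0 1;0 0 0 0 0 0 1;0 0 0 0 0 0 1'
```

```text
time_s: 42.63
tool_pos: [0.4541, 0.0309, 0.0781]
eef_rot: [-3.142, 0.0, 0.041]
contact_force: [0.3, 0.2, -1.0]
grip_width: 0.0432
finger_force: 30.0
time_s: 43.3
tool_pos: [0.4541, 0.0309, 0.0739]
eef_rot: [3.141, 0.0, 0.041]
contact_force: [0.5, -1.1, -4.3]
grip_width: 0.0435
finger_force: 30.0
```

```bash
python3 -m inch '0 0 0.04 0 0 0 1;0 0 0.04 0 0 0 1;0 0 0 0 0 0 1;0 0 0 0 0 0 1;0 0 0 0 0 0 1;0 0 0 0 0 0 1;0 0 0 0 0 0 1;0 0 0 0 0 0 1'
python3 -m inch '0 0 0.05 0 0 0 1;0 0 0.05 0 0 0 1;0 0 0.05 0 0 0 1;0 0 0 0 0 0 1;0 0 0 0 0 0 1;0 0 0 0 0 0 1;0 0 0 0 0 0 1;0 0 0 0 0 0 1'
```

```text
time_s: 43.97
tool_pos: [0.4543, 0.031, 0.0711]
eef_rot: [-3.142, -0.0, 0.041]
contact_force: [-0.6, 0.2, 0.2]
grip_width: 0.0437
finger_force: 30.0
time_s: 44.63
tool_pos: [0.4546, 0.031, 0.0667]
eef_rot: [-3.141, 0.0, 0.041]
contact_force: [-6.6, -0.6, 11.0]
grip_width: 0.0431
finger_force: 30.0
```

```bash
python3 -m inch '0 0 0.04 0 0 0 1;0 0 0.04 0 0 0 1;0 0 0 0 0 0 1;0 0 0 0 0 0 1;0 0 0 0 0 0 1;0 0 0 0 0 0 1;0 0 0 0 0 0 1;0 0 0 0 0 0 1'
python3 - <<'E'
from h import *
s=eyes.snapshot("scene"); 
cv2.imwrite("pics/p10.png",cv2.resize(s["image"][180:260,240:340],(800,600),interpolation=cv2.INTER_CUBIC))
E
```

```text
time_s: 45.3
tool_pos: [0.4548, 0.031, 0.0665]
eef_rot: [-3.142, 0.002, 0.041]
contact_force: [-16.8, 0.1, 29.6]
grip_width: 0.0437
finger_force: 30.0
```

View pics/p10.png

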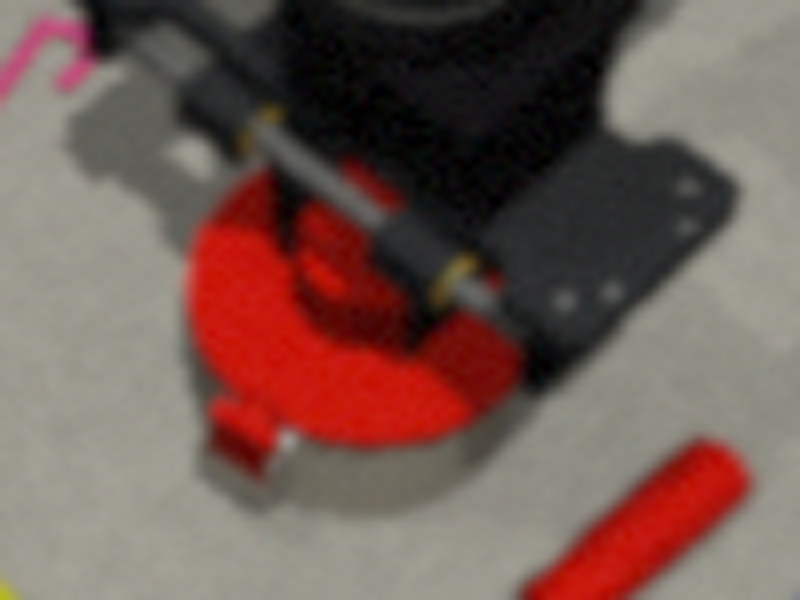

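It has bottomed: TCP z is 66.5 mm, against an expected 66.8 at home, and the flange sits under the clip (px 245,430). Unload, release, retreat and check.

```bash
python3 -m inch '0 0 -0.05 0 0 0 1;0 0 -0.03 0 0 0 1;0 0 0 0 0 0 1;0 0 0 0 0 0 0.3;0 0 0 0 0 0 0.3;0 0 0 0 0 0 0.3;0 0 0 0 0 0 0.3;0 0 0 0 0 0 0.3'
python3 -m inch '0 0 -0.2 0 0 0 0.3;0 0 -0.4 0 0 0 0.3;0 0 -0.8 0 0 0 0.3;0 0 -0.8 0 0 0 0.3;-0.1 0.8 -0.4 0 0 0 0.3;0 0.9 0 0 0 0 0.3;0 0.9 0 0 0 0 0.3;0 0.9 0 0 0 0 0.3'
python3 -m inch '0 0.9 0 0 0 0 0.3;0 0.9 0 0 0 0 0.3;0 0.9 0 0 0 0 0.3;0 0.9 0 0 0 0 0.3;0 0.9 0 0 0 0 0.3;0 0.9 0 0 0 0 0.3;0 0.9 0 0 0 0 0.3;0 0.5 0 0 0 0 0.3'
python3 - <<'E'
from h import *
t=eyes.snapshot("top"); s=eyes.snapshot("scene")
for n,S,b in(("top",t,(215,182,265,212)),("scene",s,(255,195,315,255))):
    print("lid",circ(S,mask(S,(0,150,80),(7,255,255),b),.063))
for n,S,b in(("top",t,(210,110,270,160)),("scene",s,(190,240,270,315))):
    print(rect(S,mask(S,(24,120,80),(34,255,255),b),.012),circ(S,mask(S,(8,150,60),(22,255,255),b),.027))
i=np.vstack([np.hstack([cv2.resize(I[y-h:y+h,x-w:x+w],(390,290),interpolation=cv2.INTER_CUBIC) for I,x,y,w,h in r]) for r in [[(t["image"],240,197,40,30),(s["image"],285,222,40,30)],[(s["image"],229,278,40,30),(s["image"],270,245,120,90)]]])
cv2.imwrite("pics/p11.png",i)
E
```

```text
time_s: 46.02
tool_pos: [0.4542, 0.0309, 0.0647]
eef_rot: [-3.142, 0.0, 0.041]
contact_force: [-0.2, -0.6, 0.1]
grip_width: 0.0657
finger_force: 0.0
time_s: 46.68
tool_pos: [0.4564, -0.1105, 0.1706]
eef_rot: [3.141, -0.003, 0.042]
contact_force: [0.9, 0.4, 0.4]
grip_width: 0.0664
finger_force: 0.0
time_s: 47.35
tool_pos: [0.467, -0.3844, 0.1696]
eef_rot: [3.14, -0.0, 0.039]
contact_force: [0.4, 0.6, 0.5]
grip_width: 0.0663
finger_force: 0.0
lid [455.5  29.  101.2 102.7]
lid [455.   33.8 100.4 139.3]
[635.1  27.7  98.7 100.2  84.7] [632.7  28.6  28.1  32.1]
[636.5  33.5 101.2 100.2  84.7] [636.5  36.5  28.3  34.8]
```

View pics/p11.png

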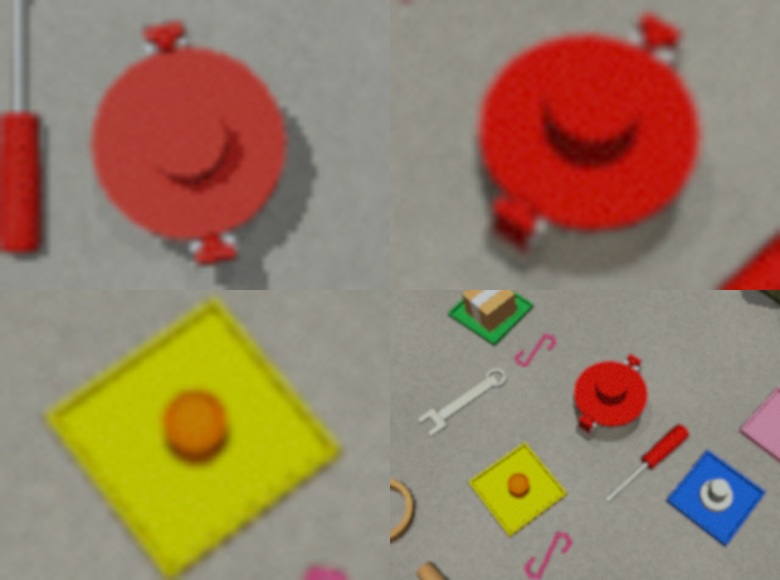

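The lid looks level under both clips. I'll make sure with a gentle push on the grip top using closed fingers; if home, contact comes at z = 91 mm.

```bash
python3 -m inch '0 -0.6 0 0 0 0 1;0 -0.9 0 0 0 0 1;0 -0.9 0 0 0 0 1;0 -0.9 0 0 0 0 1;0 -0.9 0 0 0 0 1;0 -0.9 0 0 0 0 1;0 -0.9 0 0 0 0 1;0 -0.9 0 0 0 0 1'
python3 -m inch '0 -0.9 0 0 0 0 1;0 -0.9 0 0 0 0 1;0 -0.9 0 0 0 0 1;-0.1 -0.5 0 0 0 0 1;0 0 0 0 0 0 1;0 0 0 0 0 0 1;0 0 0 0 0 0 1;0 0 0 0 0 0 1'
python3 - <<'E'
from h import *
print(to(.4548,.031,.097),robot.observe()["grip_width"])
E
```

```text
time_s: 48.12
tool_pos: [0.4551, -0.1025, 0.1693]
eef_rot: [-3.141, -0.001, 0.042]
contact_force: [0.4, 0.8, 0.4]
grip_width: 0.0189
finger_force: 0.0
time_s: 48.78
tool_pos: [0.4466, 0.022, 0.1691]
eef_rot: [3.141, -0.0, 0.04]
contact_force: [0.4, -0.3, 0.9]
grip_width: 0.0004
finger_force: 0.0
[ 0.21 -0.22  1.8 ] 0.0003554414419512702
```

```bash
python3 -m inch '0.21 -0.22 0.3 0 0 0 1;0 0 0.5 0 0 0 1;0 0 0.4 0 0 0 1;0 0 0.3 0 0 0 1;0 0 0.2 0 0 0 1;0 0 0.1 0 0 0 1;0 0 0 0 0 0 1;0 0 0 0 0 0 1'
python3 -m inch '0 0 0.05 0 0 0 1;0 0 0.05 0 0 0 1;0 0 0.04 0 0 0 1;0 0 0 0 0 0 1;0 0 0 0 0 0 1;0 0 0 0 0 0 1;0 0 0 0 0 0 1;0 0 0 0 0 0 1'
python3 -m inch '0 0 0.03 0 0 0 1;0 0 0 0 0 0 1;0 0 0 0 0 0 1;0 0 0 0 0 0 1;0 0 0 0 0 0 1;0 0 0 0 0 0 1;0 0 0 0 0 0 1;0 0 0 0 0 0 1'
```

```text
time_s: 49.45
tool_pos: [0.4551, 0.0315, 0.0976]
eef_rot: [3.142, -0.001, 0.041]
contact_force: [0.1, 0.2, -0.4]
grip_width: -0.0001
finger_force: 0.0
time_s: 50.12
tool_pos: [0.4547, 0.0318, 0.0915]
eef_rot: [3.142, -0.0, 0.041]
contact_force: [1.0, 0.1, -0.3]
grip_width: 0.0005
finger_force: 0.0
time_s: 50.78
tool_pos: [0.4549, 0.0318, 0.0913]
eef_rot: [3.142, -0.0, 0.041]
contact_force: [-1.6, -0.6, 5.6]
grip_width: 0.0003
finger_force: 2.7
```

Contact is at 91.3 mm, so the lid is fully home. Retreat and hand in.

```bash
python3 -m inch '0 0 -0.3 0 0 0 1;0 0 -0.6 0 0 0 1;0 0 -0.8 0 0 0 1;0 0 -0.8 0 0 0 1;0 0 -0.5 0 0 0 1;0 0 0 0 0 0 1;0 0 0 0 0 0 1;0 0 0 0 0 0 1'
python3 - <<'E'
from h import *
print(robot.close_job())
E
```

```text
time_s: 51.45
tool_pos: [0.4541, 0.0318, 0.2096]
eef_rot: [-3.141, 0.001, 0.041]
contact_force: [-0.7, 0.5, -1.1]
grip_width: 0.0004
finger_force: 0.0
the job is handed in; nothing more can be done
None
```

The job is handed in at about 51 s of the 138 s allowed: the foot, cap and carton stand in the blue, yellow and green trays, the collar is in the tub, and the lid is snapped home (a check push met it at 91.3 mm, against 91 expected); the hand-in returned no verdict.

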